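# Roll the carved tubes up the sloping display gutter

## Task

The top piece on the sloping display has been sold: with a fingertip, roll the two carved bamboo tubes up the gutter by one place each, so that the dark tube lies in the top place, over the upper rib and up at the stop board, and the pale tube lies in the middle place, just over the lower rib, each lying square across with both ends over its rib. Push them gently from their downhill side, without pinching them or lifting them out of the gutter, and see that both stay put and do not roll back when you take your hand away. Leave the bell, the bowl and the lidded box round the display as they stand.

Things in the scene. Friction and masses are not known exactly. Their poses are not given: they have to be found in the camera images.
- gutter: Wooden display gutter, a straight open channel fixed to the table, sloping 7 degrees. Origin: on the channel's floor, midway across, at the inner face of the low lip, 30 mm above the table. x runs up the slope along the floor, y across, z square to the floor. Floor 133 mm wide between side rails 10 mm thick, 26 mm high. A tube let go far above a rib rolls down and over it.
- low_lip (a point): Foot of the low lip's inner face, midway across (the gutter's origin). The lip is 12 mm thick, 22 mm high, and has a thumb gap in its middle, 68 mm wide and open down to the floor. The 10 mm floor board ends with the lip, 12 mm further down the slope; beyond is only the table. A tube in the low place touches the lip, its centre 22 mm up the slope.
- middle_place (a point): Where the centre of a tube lies in the middle place: 112 mm up the slope from the lip, 22 mm over the floor, leaning on the lower rib. That rib is a round bamboo strip across the floor, 3 mm high, its crest 99 mm up from the lip. Let go with its centre 5 to 18 mm past the crest, a tube settles here by itself; let go farther up, it can roll back down over the rib.
- top_place (a point): Where the centre of a tube lies in the top place: 202 mm up the slope from the lip, 22 mm over the floor, leaning on the upper rib, its far side within 4 mm of the stop board. The upper rib is like the lower, its crest 189 mm up from the lip. A tube 5 mm or more past the crest settles here by itself.
- stop_face (a point): Foot of the face of the stop board that closes the gutter's top end, midway across, 228 mm up the slope from the lip. The board is 34 mm high.
- dark_tube: Dark brown carved bamboo tube box with light carving, lying across the gutter; it starts in the middle place. 44 mm in diameter over its two raised bands (42 mm between them), 130 mm long, about 140 g, rolls freely. Origin: its centre, on the axis; its y axis is the tube's axis.
- pale_tube: Pale bamboo tube box with two red bands and dark ends, lying across the gutter; it starts in the low place, against the lip. Same size and weight as the dark tube. Origin: its centre, on the axis; its y axis is the tube's axis.
- brass_bell: Brass hand bell standing on the table beside the gutter, 68 mm wide at the foot, 104 mm high. Origin: centre of its foot. Not to be moved.
- brass_bowl: Small brass bowl on the table beside the gutter, 90 mm across, 42 mm high. Origin: centre of its underside. Not to be moved.
- round_box: Small round dark-red lidded box on the table beside the gutter, 70 mm across, 66 mm high. Origin: centre of its underside. Not to be moved.
There are look-alikes about, which are no part of the job. Of the things shaped like the dark_tube, the brown one is meant. What is shaped like the pale_tube but purple is not meant.

How it is judged:
By the outcome, as a careful person would: the job done as asked, in the order asked, and still so for the second after the job is handed in, with the robot touching nothing.
It also fails if it takes over 50 s, if anything falls off the work surface, if the arm or the gripper's body presses on something with over 40 N, if the wrist force passes 120 N, or if a joint passes its speed limit or range.

## Robot

A 6-joint arm with a two-finger parallel gripper is mounted at the origin on the work surface. World frame = base frame: x ahead of the robot, y to its left, z up, the work surface at z = 0. Lengths are in m, angles in rad, forces in N, time in s.
With the tool pointing down it reaches from about 0.35 to 0.725 m from the base axis. Payload 6 kg.
Tool frame: the origin (TCP) lies on the centre line of the jaws, within the pads' length; the fingertips stand 19 mm ahead of it and the grasp point (between the pads) is the TCP (tip_extent is the x of the fingertips in the tool frame, in m); x points along the fingers, z is the direction in which the jaws open and shut, and the axes are right-handed (so a half turn about x gives the same grasp; the last joint's range is limited). The gripper opens to 85 mm and grips with 20 to 120 N. Pads are 22 mm wide; open, the fingers measure 114 mm over their backs; the gripper's body (76 mm by 85 mm) begins 54 mm behind the grasp point. The pads swing forward as they close: fully open they stand 13 mm farther back than shut.
Start: joints at [1.505, 0.04, 0.085, 0, -1.615, -0.334], TCP at [0.234, 0.553, 0.25] pointing down, gripper open.
Joint ranges: [-2.56, 2.56], [-1.29, 2.01], [-1.08, 1.49], [-3.29, 1.98], [-2.81, -0.18], [-2.99, 2.99]. Speed limits (rad/s): [2.57, 2.57, 3.01, 3.14, 3.14, 3.14].

## Interface

Orientations are given as a unit quaternion [x, y, z, w].
In Python, from cell import * gives the robot as it stands.
- The arm moves only by the tool jog_arm, never from a script. Its argument "rows" is a list that holds one entry, the list of rows, each a list of 7 numbers: the turn, a rotation vector about the tool's x, y, z in degrees, then the shift along the tool's x, y, z in m, then the closure in counts, from 0 (fully open) to 255 (shut). A call has 1 to 20 rows; each row shifts and turns the pose as measured when the row begins, along the tool's axes as they then stand; what a row does not reach is not made up. A row lasts 1/12 s, in which the tool goes at most 41.7 mm and 7.16 degrees, less where a joint would pass 70% of its speed; a pose out of reach is approached as far as the arm can. A call is refused whole if a number of a shift passes 0.0417 or a number of a turn 7.16, either way. A call with a gripper value outside its range is refused whole. The fingers move at their own pace and stop on an object; "grip_force" is the grip in N (left out, the last holds). Time passes only in rows, so rows that do not move let the fingers close. It gives the time, the measured TCP pose, the force and the opening at its end, in the units of the state.
- get_state(): the state, without advancing time (a new reading comes with each control period).
- read_camera(name): name is "scene" or "top" or "wrist"; returns a dict with "pixels" (384x512x3 uint8, red, green, blue), "z_map" (384x512 float32, m along the optical axis (not along the pixel's ray), 0 where there is no reading), "fx", "fy", "cx", "cy" (pixels), "view" (4x4, takes a point from world to camera coordinates). Camera axes: x right, y up, looking along -z (the intrinsics and any distortion apply to the point x, -y, -z); pixel columns grow to the right and rows downward; lengths in m; the calibration is good to about 2 mm. The wrist camera is an equidistant fisheye: a pixel r from the principal point sees the ray r / f radians off the axis. A picture is of the moment at which its call begins.
- finish_job(): hands the job in, once; it reports no verdict.
The state is a dict: "clock": time; "qpos": joint angles; "qvel": joint speeds; "joint_efforts": joint torques, N m; "ee_pos": TCP position; "eef_rot": TCP orientation; "force": force on the tool from outside, world axes, zero at the start; "moment": the same for the moment, N m; "grip_width": finger opening in m.
Only numpy, scipy, OpenCV 4.12 (cv2) and the standard library are available. Lean on these libraries where they do the work, as an engineer would, in place of code of your own. Each camera call takes 0.05 s, during which the arm holds its last target. There are 200 camera calls.

## Working session

There is one attempt and no reset: what is moved stays moved. The work goes in short steps, Python scripts to look and compute and a tool call to move; the robot and the scene stay as the last step left them, time stands still between calls to the robot, and variables do not carry over. Pictures are saved under pics/ and viewed, about 8 in all and at most 12, crops included, and the job is handed in when it is done.

Besides the shell and the picture viewer there is one more tool, called after "Emit:" by a JSON object that holds its "api" and its "payload", one argument or row to a line. jog_arm: Moves the arm, as the interface text tells. Its arguments: {"type":"object","properties":{"rows":{"type":"array"},"grip_force":{"type":"number"}},"required":["rows"]}

```bash
ls; mkdir -p pics; python3 - <<'E'
from cell import *
import cv2,numpy as np
s=get_state();print(s['clock'],s['ee_pos'],s['eef_rot'],s['force'],s['grip_width'])
ims=[]
for n in("scene","top"):
    c=read_camera(n);np.savez(f'pics/{n}0.npz',**c);ims.append(c['pixels'][:,:,::-1]);print(n,c['fx'],c['fy'],c['cx'],c['cy'],np.round(c['view'],4).tolist(),[k for k in c])
cv2.imwrite('pics/a_scene.png',ims[0]);cv2.imwrite('pics/a_top.png',ims[1])
E
```

```text
pics
0.0 [0.23335142 0.5524131  0.24923912] [-0.58880424 -0.39034672  0.58983914 -0.39118896] [ 0.17702615 -0.17582458 -0.23432073] 0.08555319398403745
scene 387.69553749678596 387.69553749678596 264.19421295456215 196.68069585812282 [[0.8779, 0.4786, 0.0155, -0.4524], [-0.408, 0.7307, 0.5473, 0.2208], [0.2506, -0.4868, 0.8368, -1.0609], [0.0, 0.0, 0.0, 1.0]] ['pixels', 'z_map', 'fx', 'fy', 'cx', 'cy', 'view']
top 365.4823358841757 365.4823358841757 254.72025440717738 193.11193110269954 [[0.0271, -0.9996, -0.0046, -0.0741], [0.984, 0.0258, 0.1761, -0.5527], [-0.1759, -0.0093, 0.9844, -0.9121], [0.0, 0.0, 0.0, 1.0]] ['pixels', 'z_map', 'fx', 'fy', 'cx', 'cy', 'view']
```

View pics/a_scene.png

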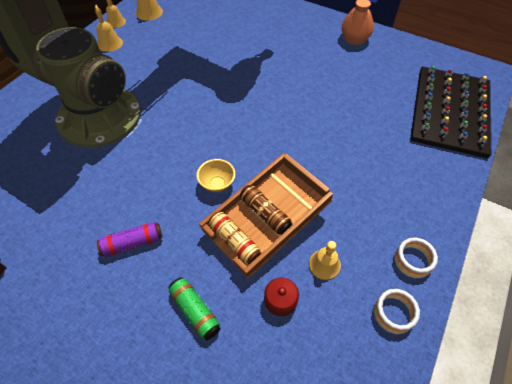

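View pics/a_top.png

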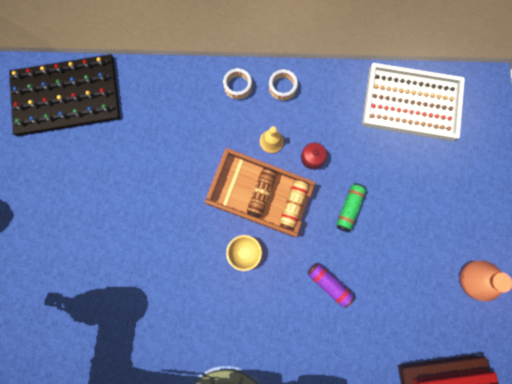

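The gutter holds the dark brown tube in the middle, scene (267,208) and top (262,192), and the pale tube with red bands at the lip, scene (235,238) and top (294,204). The purple tube, scene (130,240), and the green one, scene (195,308), lie on the table and are look-alikes. Next I measure with both views.

```bash
cat > h.py <<'E'
import numpy as np,cv2
def cloud(c):
    z=c['z_map'];v,u=np.indices(z.shape)
    P=np.stack([(u-c['cx'])/c['fx']*z,-(v-c['cy'])/c['fy']*z,-z],-1)
    V=c['view'];W=(P-V[:3,3])@V[:3,:3]
    W[z==0]=np.nan
    return W
def proj(c,p):
    q=np.asarray(p)@c['view'][:3,:3].T+c['view'][:3,3]
    return np.stack([c['cx']+c['fx']*q[...,0]/-q[...,2],c['cy']-c['fy']*q[...,1]/-q[...,2]],-1)
E
python3 - <<'E'
from h import *
ims=[]
for n,(u,v) in(("scene",(266,214)),("top",(262,193))):
    c=dict(np.load(f'pics/{n}0.npz'));W=cloud(c);px=c['pixels']
    # connected region above table
    m=((W[...,2]>0.022)&(W[...,2]<0.14)).astype(np.uint8)
    k,l=cv2.connectedComponents(m,connectivity=4);g=W[l==l[v,u]]
    r=cv2.minAreaRect((g[:,:2]*1000).astype(np.float32));print(n,'table z',np.nanmedian(W[...,2]),len(g),r,np.round(cv2.boxPoints(r)).tolist())
    for name,(a,b) in dict(scene=dict(dark=(267,208),pale=(235,238)),top=dict(dark=(262,192),pale=(294,204)))[n].items():
        print(name,W[b,a].round(4))
    # top of things nearby
    for name,(a,b) in dict(scene=dict(bell=(330,246),bowl=(216,178),box=(282,293)),top=dict(bell=(272,135),bowl=(245,253),box=(314,153)))[n].items():
        print(name,W[b,a].round(3))
    p=px[v-75:v+75,u-100:u+100,::-1];ims.append(cv2.resize(p,None,fx=4,fy=4,interpolation=cv2.INTER_CUBIC)[:, :])
cv2.imwrite('pics/b.png',cv2.resize(np.vstack(ims),(533,800)) if 0 else cv2.resize(np.hstack(ims),(800,300)))
E
```

```text
scene table z 0.0007144061177165239 8326 ((560.3732299804688, -73.29153442382812), (253.41610717773438, 154.53457641601562), 71.89974212646484) [[448.0, -170.0], [594.0, -218.0], [673.0, 23.0], [526.0, 71.0]]
dark [ 0.5654 -0.0825  0.0852]
pale [ 0.5399 -0.1703  0.0744]
bell [ 0.716 -0.108  0.101]
bowl [ 0.395 -0.025  0.008]
box [ 0.673 -0.221  0.061]
top table z -0.0004095061160510996 5734 ((554.8516235351562, -73.41105651855469), (251.15586853027344, 153.3133544921875), 71.54095458984375) [[442.0, -168.0], [588.0, -217.0], [667.0, 21.0], [522.0, 70.0]]
dark [ 0.5516 -0.078   0.0842]
pale [ 0.5243 -0.1601  0.0756]
bell [ 0.704 -0.101  0.081]
bowl [ 0.399 -0.037  0.006]
box [ 0.664 -0.213  0.063]
```

View pics/b.png

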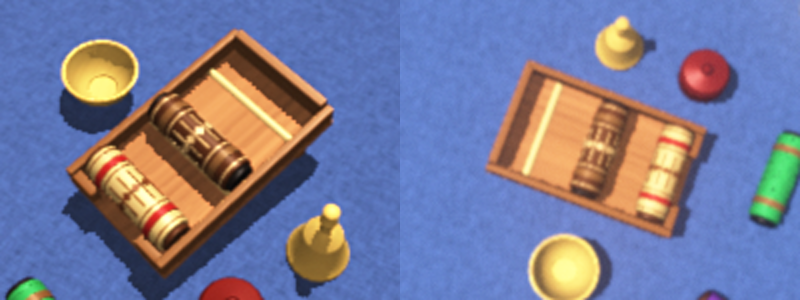

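The crop confirms it. The brown carved tube lies in the middle, the pale red-banded one is against the lip, and the top place is free with its rib showing. Now I fit the gutter frame and check the tubes in it.

```bash
cat >> h.py <<'E'
a=np.radians(7)
def frame(o,yaw):
    u=np.array([np.cos(yaw),np.sin(yaw),0]);k=np.array([0,0,1.])
    return np.stack([u*np.cos(a)+k*np.sin(a),np.cross(k,u),k*np.cos(a)-u*np.sin(a)],1),np.asarray(o)
O=np.array([.523,-.178,.030]);YAW=np.radians(71.7)
def tog(W,o=O,yaw=YAW):
    R,o=frame(o,yaw);return (W-o)@R
def fit(W,names=(22,112)):
    from scipy.optimize import least_squares
    G=tog(W)
    for x0 in names:
        m=(abs(G[...,0]-x0/1e3)<.021)&(abs(G[...,1])<.055)&(G[...,2]>.028)&(G[...,2]<.06)
        p=G[m]*1e3
        if len(p)<50: print(x0,'few',len(p));continue
        f=lambda q:np.hypot(p[:,0]-q[0]-q[2]*p[:,1],p[:,2]-q[1])-21.3
        q=least_squares(f,[x0,22,0],loss='soft_l1').x
        m=(abs(G[...,0]-q[0]/1e3)<.012)&(abs(G[...,1])<.09)&(G[...,2]>.032)&(G[...,2]<.06)
        y=np.percentile(G[m][:,1]*1e3,[1,99])
        print(x0,'tube x %.1f z %.1f yaw %.2fdeg'%(q[0],q[1],np.degrees(-q[2])),'ends y',y.round(1),len(p))
E
python3 - <<'E'
from h import *
import cell; print([n for n in dir(cell) if n[0]!='_'], getattr(cell,'tip_extent',None))
from scipy.spatial.transform import Rotation as Ro
s=cell.get_state();print({k:v for k,v in s.items() if 'tip' in k});R=Ro.from_quat(s['eef_rot']).as_matrix();print(R.round(3))
for n in("scene","top"):
    W=cloud(dict(np.load(f'pics/{n}0.npz')));print(n);fit(W)
    G=tog(W)*1e3;gx,gy,gz=G[...,0],G[...,1],G[...,2]
    r=(abs(gz-26)<3)&(gx>30)&(gx<210)&(abs(abs(gy)-71)<9)
    print('rails y',[np.median(gy[r&(sg*gy>0)]).round(1) for sg in(1,-1)], 'slope',[np.polyfit(gx[r&(sg*gy>0)],gy[r&(sg*gy>0)],1)[0].round(4) for sg in(1,-1)],'z',np.median(gz[r]))
    b=(gz>31)&(gz<37)&(abs(gy)<60)&(gx>215)&(gx<260);print('stop x',np.percentile(gx[b],[2,50,98]).round(1))
    b=(gz>18)&(gz<25)&(abs(gy)<62)&(abs(gy)>40)&(gx<5)&(gx>-25);print('lip x',np.percentile(gx[b],[2,50,98]).round(1) if b.any() else 0)
    b=(gx>130)&(gx<180)&(abs(gy)<55);print('floor z',np.median(gz[b]).round(1))
E
```

```text
['Unreachable', 'finish_job', 'get_state', 'read_camera', 'tip_extent'] 0.019
{}
[[-0.001  0.921 -0.389]
 [-0.002 -0.389 -0.921]
 [-1.     0.     0.002]]
scene
22 tube x 21.8 z 22.2 yaw -0.21deg ends y [-67.2  60. ] 963
112 tube x 111.9 z 22.3 yaw -0.32deg ends y [-66.   61.4] 881
rails y [np.float64(68.8), np.float64(-74.0)] slope [np.float64(-0.0059), np.float64(-0.0053)] z 26.322493396012398
stop x [227.3 232.8 239.1]
lip x [-12.3  -6.1   1.7]
floor z 0.5
top
22 tube x 20.0 z 21.3 yaw -0.24deg ends y [-61.2  65.9] 635
112 tube x 109.9 z 21.5 yaw -0.21deg ends y [-59.5  67.2] 636
rails y [np.float64(74.0), np.float64(-68.5)] slope [np.float64(0.0005), np.float64(-0.002)] z 25.56319252176932
stop x [226.2 231.6 237.5]
lip x [-13.1  -7.7  -1.9]
floor z -0.2
```

The fit agrees: tubes at x≈21 and 111 mm (22 and 112 expected), z≈22, stop at 227, yaw within 0.3°. Now I move over the gap between the tubes and close the fingers.

Emit:
{"api": "jog_arm", "payload": {
  "rows": [
    [[0,0,0,0,0.0273,0.0247,255],[0,0,0,0,0.0273,0.0247,255],[0,0,0,0,0.0273,0.0247,255],[0,0,0,0,0.0273,0.0247,255],[0,0,0,0,0.0273,0.0247,255],[0,0,0,0,0.0273,0.0247,255],[0,0,0,0,0.0273,0.0247,255],[0,0,0,0,0.0273,0.0247,255],[0,0,0,0,0.0273,0.0247,255],[0,0,0,0,0.0273,0.0247,255],[0,0,0,0,0.0273,0.0247,255],[0,0,0,0,0.0273,0.0247,255],[0,0,0,0,0.0273,0.0247,255],[0,0,0,0,0.0273,0.0247,255],[0,0,0,0,0.0273,0.0247,255],[0,0,0,0,0.0273,0.0247,255],[0,0,0,0,0.0273,0.0247,255],[0,0,0,0,0.0273,0.0247,255]]
  ]
}}

```text
clock: 1.6
ee_pos: [0.519, -0.0723, 0.2443]
eef_rot: [-0.583, -0.393, 0.59, -0.397]
force: [0.4, 0.1, 1.0]
grip_width: 0.0001
```

Emit:
{"api": "jog_arm", "payload": {
  "rows": [
    [[7.1,0,0,0,0,0,255],[7.1,0,0,0,0,0,255],[7.1,0,0,0,0,0,255],[7.1,0,0,0,0,0,255],[7.1,0,0,0,0,0,255],[7.1,0,0,0,0,0,255],[7.1,0,0,0,0,0,255],[7.1,0,0,0,0,0,255],[7.1,0,0,0,0,0,255],[7.1,0,0,0,0,0,255],[7.1,0,0,0,0,0,255],[7.1,0,0,0,0,0,255]]
  ]
}}

```text
clock: 2.6
ee_pos: [0.5181, -0.0816, 0.2356]
eef_rot: [-0.691, 0.118, 0.705, 0.108]
force: [-0.2, 0.1, 0.0]
grip_width: -0.0002
```

```bash
cat > where.py <<'E'
from h import *
from cell import *
from scipy.spatial.transform import Rotation as Ro
def where():
    s=get_state();R=Ro.from_quat(s['eef_rot']).as_matrix();F,_=frame(O,YAW)
    tip=s['ee_pos']+R[:,0]*tip_extent
    print('t %.2f'%s['clock'],'tcp',s['ee_pos'].round(4),'tip in gutter mm',(tog(tip)*1e3).round(1),'yaw of tool y %.1f (want -108.3)'%np.degrees(np.arctan2(R[1,1],R[0,1])),'xdown',R[:,0].round(3),'force',s['force'].round(2),'w',s['grip_width'].round(4))
    return s,R
E
python3 -c "
from where import *
where();c=read_camera('wrist');np.savez('pics/w.npz',**c);cv2.imwrite('pics/c.png',c['pixels'][:,:,::-1])"
```

```text
Traceback (most recent call last):
  File "where.py", line 7, in where
    print('t %.2f'%s['clock'],'tcp',s['ee_pos'].round(4),'tip in gutter mm',(tog(tip)*1e3).round(1),'yaw of tool y %.1f (want -108.3)'%np.degrees(np.arctan2(R[1,1],R[0,1])),'xdown',R[:,0].round(3),'force',s['force'].round(2),'w',s['grip_width'].round(4))
                                                                                                                                                                                                                                     ^^^^^^^^^^^^^^^^^^^^^
AttributeError: 'float' object has no attribute 'round'
```

```bash
sed -i "s/s\['grip_width'\].round(4)/round(s['grip_width'],4)/" where.py
python3 -c "
from where import *
where();c=read_camera('wrist');np.savez('pics/w.npz',**c);cv2.imwrite('pics/c.png',c['pixels'][:,:,::-1])"
```

```text
t 2.60 tcp [ 0.5181 -0.0816  0.2356] tip in gutter mm [111.7  35.2 174.3] yaw of tool y -108.3 (want -108.3) xdown [-0.021 -0.011 -1.   ] force [-0.18  0.12  0.03] w -0.0002
```

View pics/c.png

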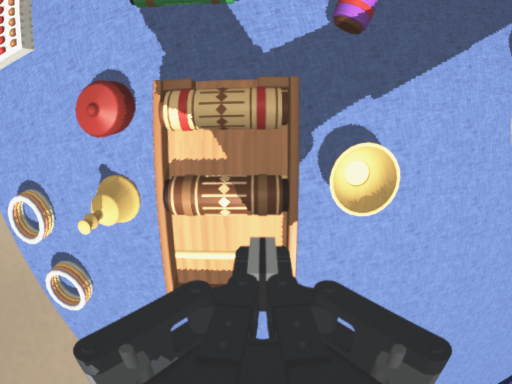

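The wrist view shows the closed fingertips at (262,245) above the upper end, the dark tube at (228,195) and the pale one at (225,108), with the gripper square to the gutter. I centre over the gap, then descend partway.

Emit:
{"api": "jog_arm", "payload": {
  "rows": [
    [[0,0,0,0,0.008,-0.012,255],[0,0,0,0,0.008,-0.012,255],[0,0,0,0,0.008,-0.011,255],[0,0,0,0,0,0,255],[0,0,0,0.02,0,0,255],[0,0,0,0.02,0,0,255],[0,0,0,0.02,0,0,255],[0,0,0,0.02,0,0,255],[0,0,0,0.02,0,0,255],[0,0,0,0,0,0,255]]
  ]
}}

```text
clock: 3.48
ee_pos: [0.5408, -0.1164, 0.1299]
eef_rot: [-0.692, 0.111, 0.706, 0.102]
force: [-0.3, 0.0, -0.2]
grip_width: 0.0001
```

```bash
python3 -c "
from where import *
s,R=where();F,_=frame(O,YAW)
t=O+F@[.067,0,.012];print('tool shift mm',(R.T@(t-s['ee_pos']-R[:,0]*tip_extent)*1e3).round(1))
# rotation needed (tool frame, deg) 
u=F[:,0]*[1,1,0];u/=np.linalg.norm(u);y=-u;x=np.array([0,0,-1.]);T=np.stack([x,y,np.cross(x,y)],1)
print(np.degrees(Ro.from_matrix(R.T@T).as_rotvec()).round(2))
c=read_camera('wrist');np.savez('pics/w2.npz',**c);cv2.imwrite('pics/d.png',c['pixels'][:,:,::-1])"
```

```text
t 3.48 tcp [ 0.5408 -0.1164  0.1299] tip in gutter mm [73.1  2.8 72.5] yaw of tool y -107.3 (want -108.3) xdown [-0.022 -0.009 -1.   ] force [-0.32  0.03 -0.24] w 0.0001
tool shift mm [60.7 -2.2 -4. ]
[ 0.96  1.07 -0.88]
```

View pics/d.png

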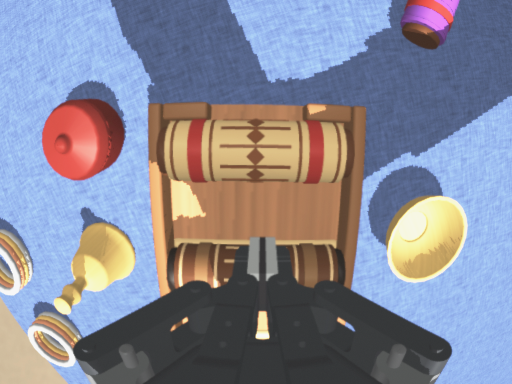

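The tip is centred across, column 262 against about 257 for the tubes. I correct the small tilt and descend into the gap.

Emit:
{"api": "jog_arm", "payload": {
  "rows": [
    [[1.0,1.0,-0.9,0,0,0,255],[0,0,0,0,0,0,255],[0,0,0,0.012,-0.001,-0.0015,255],[0,0,0,0.012,-0.001,-0.0015,255],[0,0,0,0.01,0,0,255],[0,0,0,0.008,0,0,255],[0,0,0,0,0,0,255]]
  ]
}}

```text
clock: 4.12
ee_pos: [0.5484, -0.1154, 0.093]
eef_rot: [0.703, -0.111, -0.694, -0.113]
force: [-0.7, -0.1, -0.6]
grip_width: -0.0003
```

```bash
cat > go.py <<'E'
from where import *
import sys
s,R=where();F,_=frame(O,YAW)
t=O+F@(np.array([float(v) for v in sys.argv[1:4]])/1e3);print('tool shift mm',(R.T@(t-s['ee_pos']-R[:,0]*tip_extent)*1e3).round(1))
E
python3 go.py 67 0 11
```

```text
t 4.12 tcp [ 0.5484 -0.1154  0.093 ] tip in gutter mm [72.3 -4.6 35.4] yaw of tool y -108.2 (want -108.3) xdown [ 0.013  0.    -1.   ] force [-0.7  -0.11 -0.57] w -0.0003
tool shift mm [24.8  2.4  5. ]
```

Emit:
{"api": "jog_arm", "payload": {
  "rows": [
    [[0,0,0,0,0.003,0.004,255],[0,0,0,0,0,0,255],[0,0,0,0.008,0,0,255],[0,0,0,0.008,0,0,255],[0,0,0,0.006,0,0,255],[0,0,0,0,0,0,255]]
  ]
}}

```text
clock: 4.62
ee_pos: [0.5433, -0.1173, 0.0685]
eef_rot: [0.703, -0.111, -0.694, -0.113]
force: [-0.5, 0.5, 0.0]
grip_width: -0.0001
```

```bash
python3 go.py 67 0 11
```

```text
t 4.62 tcp [ 0.5433 -0.1173  0.0685] tip in gutter mm [66.  -0.5 11.5] yaw of tool y -108.2 (want -108.3) xdown [ 0.013  0.    -1.   ] force [-0.47  0.53  0.01] w -0.0001
tool shift mm [ 0.4 -1.1  0.5]
```

Tip is 11 mm over the floor with both tubes clear. Now I push the dark tube up slowly, following the slope.

Emit:
{"api": "jog_arm", "payload": {
  "rows": [
    [[0,0,0,-0.0005,-0.004,0,255],[0,0,0,-0.0005,-0.004,0,255],[0,0,0,-0.0005,-0.004,0,255],[0,0,0,-0.0005,-0.004,0,255],[0,0,0,-0.0005,-0.004,0,255],[0,0,0,-0.0005,-0.004,0,255],[0,0,0,-0.0005,-0.004,0,255],[0,0,0,-0.0005,-0.004,0,255],[0,0,0,-0.0005,-0.004,0,255],[0,0,0,-0.0005,-0.004,0,255],[0,0,0,-0.0005,-0.004,0,255],[0,0,0,-0.0005,-0.004,0,255],[0,0,0,-0.0005,-0.004,0,255],[0,0,0,-0.0005,-0.004,0,255]]
  ]
}}

```text
clock: 5.78
ee_pos: [0.5632, -0.0588, 0.0775]
eef_rot: [0.703, -0.111, -0.693, -0.112]
force: [0.4, -0.6, 0.1]
grip_width: -0.0
```

```bash
cat > look.py <<'E'
from where import *
import sys
def look(tag,names):
    for n in("scene","top"):
        c=read_camera(n);np.savez(f'pics/{n}_{tag}.npz',**c);print(n);fit(cloud(c),names)
look(sys.argv[1],[float(v) for v in sys.argv[2:]])
E
python3 go.py 165 0 12; python3 look.py p1 22 150
```

```text
t 5.78 tcp [ 0.5632 -0.0588  0.0775] tip in gutter mm [128.4  -1.   13. ] yaw of tool y -108.2 (want -108.3) xdown [ 0.014 -0.001 -1.   ] force [ 0.43 -0.6   0.13] w -0.0
tool shift mm [ -3.4 -36.4   0.9]
scene
22.0 tube x 21.7 z 22.2 yaw -0.17deg ends y [-67.3  60.6] 961
150.0 tube x 162.1 z 22.2 yaw -0.02deg ends y [-66.7  -8.6] 127
top
22.0 tube x 19.8 z 21.5 yaw -0.15deg ends y [-60.9  66.1] 638
150.0 tube x 164.0 z 21.6 yaw 2.35deg ends y [19.2 67.5] 115
```

The dark tube is at about 162, square, with 34 mm between tip and tube centre. Next, up and over the upper rib.

Emit:
{"api": "jog_arm", "payload": {
  "rows": [
    [[0,0,0,-0.0004,-0.004,0,255],[0,0,0,-0.0004,-0.004,0,255],[0,0,0,-0.0004,-0.004,0,255],[0,0,0,-0.0004,-0.004,0,255],[0,0,0,-0.0004,-0.003,0,255],[0,0,0,-0.0004,-0.003,0,255],[0,0,0,-0.0004,-0.003,0,255],[0,0,0,-0.0004,-0.003,0,255],[0,0,0,-0.0004,-0.003,0,255],[0,0,0,0,0,0,255]]
  ]
}}

```text
clock: 6.72
ee_pos: [0.5738, -0.0263, 0.0816]
eef_rot: [0.703, -0.111, -0.693, -0.112]
force: [-0.2, 0.7, -0.3]
grip_width: 0.0002
```

```bash
python3 go.py 166 0 12; python3 look.py p2 22 202
```

```text
t 6.72 tcp [ 0.5738 -0.0263  0.0816] tip in gutter mm [162.8  -0.9  12.9] yaw of tool y -108.2 (want -108.3) xdown [ 0.014 -0.001 -1.   ] force [-0.23  0.67 -0.32] w 0.0002
tool shift mm [ 0.5 -3.3  0.9]
scene
22.0 tube x 21.9 z 22.3 yaw -0.18deg ends y [-67.1  60.4] 967
202.0 tube x 205.5 z 22.2 yaw 0.09deg ends y [-66.8 -10. ] 173
top
22.0 tube x 19.9 z 21.4 yaw -0.17deg ends y [-61.  66.] 640
202.0 tube x 202.7 z 21.5 yaw -0.85deg ends y [20.2 67.7] 207
```

It's past the rib. I back off 12 mm downhill, lift out and check that it stays.

Emit:
{"api": "jog_arm", "payload": {
  "rows": [
    [[0,0,0,0,0.006,0,255],[0,0,0,0,0.006,0,255],[0,0,0,-0.005,0.006,0,255],[0,0,0,-0.015,0,0,255],[0,0,0,-0.03,0,0,255],[0,0,0,-0.03,0,0,255],[0,0,0,-0.02,0.03,0,255],[0,0,0,0,0.04,0,255],[0,0,0,0,0.04,0,255],[0,0,0,0,0.04,0,255],[0,0,0,0,0.02,0,255],[0,0,0,0,0,0,255]]
  ]
}}

```text
clock: 7.82
ee_pos: [0.507, -0.2187, 0.1902]
eef_rot: [0.704, -0.113, -0.692, -0.111]
force: [1.0, 0.6, -0.8]
grip_width: 0.0
```

```bash
python3 go.py -34 0 13; python3 look.py p3 22 202
```

```text
t 7.82 tcp [ 0.507  -0.2187  0.1902] tip in gutter mm [-26.2   2.1 145.5] yaw of tool y -108.2 (want -108.3) xdown [ 0.016 -0.005 -1.   ] force [ 0.97  0.56 -0.77] w 0.0
tool shift mm [132.4  -8.3  -0. ]
scene
22.0 tube x 21.8 z 22.2 yaw -0.14deg ends y [-67.3  30. ] 797
202.0 tube x 202.0 z 22.3 yaw -0.16deg ends y [-66.5  60.7] 807
top
22.0 tube x 19.9 z 21.5 yaw -0.43deg ends y [ 2.1 66.3] 310
202.0 few 0
```

The dark tube rests at 202.0, square. Now down outside the lip, in line with the thumb gap.

Emit:
{"api": "jog_arm", "payload": {
  "rows": [
    [[0,0,0,0.025,-0.002,0,255],[0,0,0,0.025,-0.002,0,255],[0,0,0,0.025,-0.002,0,255],[0,0,0,0.02,0,0,255],[0,0,0,0.01,0,0,255],[0,0,0,0,0,0,255]]
  ]
}}

```text
clock: 8.42
ee_pos: [0.5137, -0.2078, 0.0836]
eef_rot: [0.706, -0.11, -0.691, -0.11]
force: [-0.5, 0.0, -0.2]
grip_width: -0.0004
```

```bash
python3 go.py -34 -1 13
```

```text
t 8.42 tcp [ 0.5137 -0.2078  0.0836] tip in gutter mm [-26.7  -1.   38.1] yaw of tool y -107.9 (want -108.3) xdown [ 0.021 -0.004 -1.   ] force [-0.48  0.01 -0.25] w -0.0004
tool shift mm [25.8  4.3  0.5]
```

Emit:
{"api": "jog_arm", "payload": {
  "rows": [
    [[0,0,0,0,0.004,0,255],[0,0,0,0.009,0,0,255],[0,0,0,0.009,0,0,255],[0,0,0,0.006,0,0,255],[0,0,0,0,0,0,255]]
  ]
}}

```text
clock: 8.83
ee_pos: [0.5154, -0.2114, 0.0617]
eef_rot: [0.708, -0.11, -0.689, -0.109]
force: [-0.0, -0.4, -0.8]
grip_width: 0.0001
```

```bash
python3 go.py 78 0 12
python3 -c "
from cell import *;import cv2
c=read_camera('wrist');cv2.imwrite('pics/e.png',c['pixels'][:,:,::-1])"
```

```text
t 8.83 tcp [ 0.5154 -0.2114  0.0617] tip in gutter mm [-32.2  -3.8  16.7] yaw of tool y -107.8 (want -108.3) xdown [ 0.026 -0.005 -1.   ] force [-0.05 -0.41 -0.81] w 0.0001
tool shift mm [  -8.5 -110.     2.6]
```

View pics/e.png

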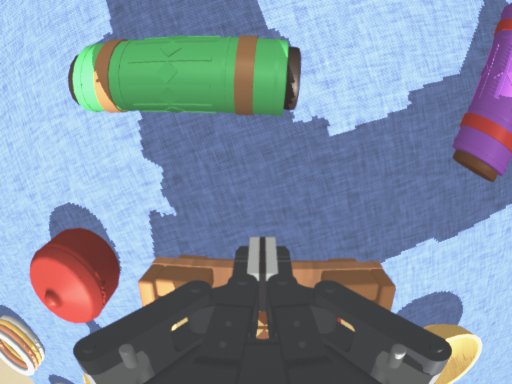

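The fingers stand in front of the lip's thumb gap, tip at column 262 against about 267 for the gutter centre. The green look-alike is well clear at (185,75). Now I push the pale tube up in stages.

Emit:
{"api": "jog_arm", "payload": {
  "rows": [
    [[0,0,0,0.003,0,0.0025,255],[0,0,0,-0.0005,-0.004,0,255],[0,0,0,-0.0005,-0.004,0,255],[0,0,0,-0.0005,-0.004,0,255],[0,0,0,-0.0005,-0.004,0,255],[0,0,0,-0.0005,-0.004,0,255],[0,0,0,-0.0005,-0.004,0,255],[0,0,0,-0.0005,-0.004,0,255],[0,0,0,-0.0005,-0.004,0,255],[0,0,0,-0.0005,-0.004,0,255],[0,0,0,-0.0005,-0.004,0,255],[0,0,0,-0.0005,-0.004,0,255],[0,0,0,-0.0005,-0.004,0,255],[0,0,0,-0.0005,-0.004,0,255],[0,0,0,-0.0005,-0.004,0,255],[0,0,0,-0.0005,-0.004,0,255]]
  ]
}}

```text
clock: 10.22
ee_pos: [0.5342, -0.1482, 0.0701]
eef_rot: [0.71, -0.11, -0.687, -0.109]
force: [-0.0, -1.0, -0.5]
grip_width: -0.0004
```

```bash
python3 go.py 76 0 12; python3 look.py p4 68 202
```

```text
t 10.22 tcp [ 0.5342 -0.1482  0.0701] tip in gutter mm [34.2 -1.9 17.1] yaw of tool y -107.8 (want -108.3) xdown [ 0.03  -0.007 -1.   ] force [-0.02 -0.97 -0.48] w -0.0004
tool shift mm [ -0.  -42.2   1.5]
scene
68.0 tube x 67.2 z 22.5 yaw 0.24deg ends y [-67.8  -7.7] 251
202.0 tube x 201.9 z 22.2 yaw -0.22deg ends y [-66.4  61.4] 803
top
68.0 tube x 68.7 z 21.8 yaw 1.01deg ends y [28.  66.6] 163
202.0 few 0
```

Emit:
{"api": "jog_arm", "payload": {
  "rows": [
    [[0,0,0,-0.0003,-0.004,0,255],[0,0,0,-0.0003,-0.004,0,255],[0,0,0,-0.0003,-0.004,0,255],[0,0,0,-0.0003,-0.004,0,255],[0,0,0,-0.0003,-0.004,0,255],[0,0,0,-0.0003,-0.003,0,255],[0,0,0,-0.0003,-0.003,0,255],[0,0,0,-0.0003,-0.003,0,255],[0,0,0,-0.0003,-0.003,0,255],[0,0,0,0,0,0,255]]
  ]
}}

```text
clock: 11.15
ee_pos: [0.5449, -0.115, 0.0735]
eef_rot: [0.71, -0.11, -0.687, -0.108]
force: [-0.6, -0.2, 0.3]
grip_width: 0.0001
```

```bash
python3 go.py 76 0 12; python3 look.py p5 112 202
```

```text
t 11.15 tcp [ 0.5449 -0.115   0.0735] tip in gutter mm [69.2 -1.6 16.2] yaw of tool y -107.8 (want -108.3) xdown [ 0.03  -0.008 -1.   ] force [-0.55 -0.2   0.27] w 0.0001
tool shift mm [ 3.3 -7.3  1.6]
scene
112.0 tube x 106.6 z 23.8 yaw 2.22deg ends y [-67.5  -7.9] 228
202.0 tube x 201.9 z 22.3 yaw -0.22deg ends y [-66.1  59.9] 789
top
112.0 tube x 113.6 z 22.4 yaw 7.10deg ends y [27.4 67.2] 147
202.0 few 0
```

```bash
python3 look.py p6 108 202; python3 -c "
from h import *
im=[]
for n,(u,v) in(('scene',(270,210)),('top',(255,193))):
    p=np.load(f'pics/{n}_p6.npz')['pixels'];im.append(cv2.resize(p[v-55:v+55,u-73:u+73,::-1],(400,300),interpolation=cv2.INTER_CUBIC))
cv2.imwrite('pics/f.png',np.hstack(im))"
```

```text
scene
108.0 tube x 116.7 z 22.3 yaw 2.60deg ends y [-66.4   4.9] 268
202.0 tube x 202.0 z 22.3 yaw -0.20deg ends y [-66.5  59.8] 794
top
108.0 tube x 118.3 z 21.8 yaw 2.73deg ends y [29.3 67.8] 119
202.0 few 0
```

View pics/f.png

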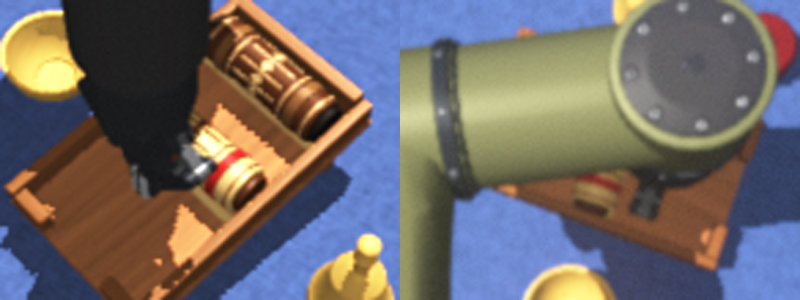

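The pale tube went over the rib and rolled on to about 117, skewed by about 2.6°. I leave the finger as a backstop and let it settle.

Emit:
{"api": "jog_arm", "payload": {
  "rows": [
    [[0,0,0,0,0,0,255],[0,0,0,0,0,0,255],[0,0,0,0,0,0,255],[0,0,0,0,0,0,255],[0,0,0,0,0,0,255],[0,0,0,0,0,0,255],[0,0,0,0,0,0,255],[0,0,0,0,0,0,255],[0,0,0,0,0,0,255],[0,0,0,0,0,0,255],[0,0,0,0,0,0,255],[0,0,0,0,0,0,255]]
  ]
}}

```text
clock: 12.35
ee_pos: [0.5444, -0.1161, 0.0732]
eef_rot: [0.709, -0.111, -0.688, -0.109]
force: [-0.1, -1.3, 0.4]
grip_width: -0.0
```

```bash
python3 where.py; python3 look.py p7 112 202
```

```text
scene
112.0 tube x 112.7 z 22.4 yaw 2.41deg ends y [-66.4   2.4] 311
202.0 tube x 201.8 z 22.3 yaw -0.22deg ends y [-65.9  60.5] 794
top
112.0 tube x 112.6 z 21.7 yaw 3.25deg ends y [27.  67.5] 152
202.0 few 0
```

Emit:
{"api": "jog_arm", "payload": {
  "rows": [
    [[0,0,0,0,0.004,0,255],[0,0,0,0,0.006,0,255],[0,0,0,-0.006,0.004,0,255],[0,0,0,-0.015,0,0,255],[0,0,0,-0.03,0,0,255],[0,0,0,-0.03,0,0,255],[0,0,0,-0.02,0.04,0,255],[0,0,0,0,0.04,0,255],[0,0,0,0,0.04,0,255],[0,0,0,0,0.04,0,255],[0,0,0,0,0,0,255]]
  ]
}}

```text
clock: 13.37
ee_pos: [0.4853, -0.2866, 0.1818]
eef_rot: [0.71, -0.111, -0.687, -0.105]
force: [-0.0, 1.3, 0.1]
grip_width: 0.0003
```

```bash
python3 go.py 67 0 40; python3 look.py p8 112 202;python3 -c "
from h import *
im=[]
for n,(u,v) in(('scene',(270,210)),('top',(255,193))):
    p=np.load(f'pics/{n}_p8.npz')['pixels'];im.append(cv2.resize(p[v-55:v+55,u-73:u+73,::-1],(400,300),interpolation=cv2.INTER_CUBIC))
cv2.imwrite('pics/g.png',np.hstack(im))"
```

```text
t 13.37 tcp [ 0.4853 -0.2866  0.1818] tip in gutter mm [-97.9   1.  145.8] yaw of tool y -107.6 (want -108.3) xdown [ 0.032 -0.012 -0.999] force [-0.01  1.3   0.11] w 0.0003
tool shift mm [  84.6 -176.7   -0.4]
scene
112.0 tube x 113.2 z 22.2 yaw 1.99deg ends y [-66.2  60.7] 885
202.0 tube x 202.1 z 22.2 yaw -0.33deg ends y [-66.2  61.4] 809
top
112.0 few 0
202.0 tube x 201.3 z 21.4 yaw 1.31deg ends y [40.4 68. ] 80
```

View pics/g.png

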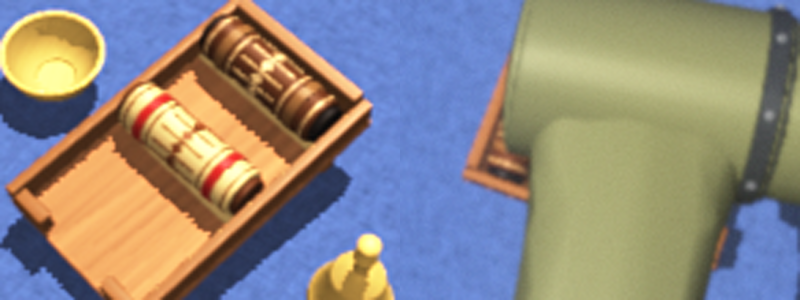

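The view shows both tubes over their ribs: dark at 202, square, and pale at 113, still skewed about 2°. I wait a moment to see whether the skew is still settling.

Emit:
{"api": "jog_arm", "payload": {
  "rows": [
    [[0,0,0,0,0,0,255],[0,0,0,0,0,0,255],[0,0,0,0,0,0,255],[0,0,0,0,0,0,255],[0,0,0,0,0,0,255],[0,0,0,0,0,0,255],[0,0,0,0,0,0,255],[0,0,0,0,0,0,255],[0,0,0,0,0,0,255],[0,0,0,0,0,0,255],[0,0,0,0,0,0,255],[0,0,0,0,0,0,255]]
  ]
}}

```text
clock: 14.47
ee_pos: [0.4886, -0.2786, 0.1812]
eef_rot: [0.711, -0.107, -0.688, -0.103]
force: [-0.6, 0.7, 0.2]
grip_width: 0.0002
```

```bash
python3 look.py p9 112 202; python3 go.py 60 36 50
```

```text
scene
112.0 tube x 113.2 z 22.3 yaw 2.02deg ends y [-66.3  60.5] 887
202.0 tube x 202.0 z 22.2 yaw -0.39deg ends y [-66.2  61.4] 811
top
112.0 few 0
202.0 few 26
t 14.57 tcp [ 0.4886 -0.2786  0.1812] tip in gutter mm [-89.4   0.5 144.2] yaw of tool y -107.1 (want -108.3) xdown [ 0.032 -0.01  -0.999] force [-0.41 -0.32  0.14] w 0.0001
tool shift mm [  74.2 -160.5   34.6]
```

It has stopped at 2°, so I square it with a small nudge at its lagging end (+y, bowl side). First to above the gap there, with the tool tilt trued.

Emit:
{"api": "jog_arm", "payload": {
  "rows": [
    [[1.2,-1.9,0,0,0,0,255],[0,0,0,0,-0.03,0.007,255],[0,0,0,0,-0.03,0.007,255],[0,0,0,0,-0.03,0.007,255],[0,0,0,0,-0.03,0.007,255],[0,0,0,0,-0.03,0.006,255],[0,0,0,0,0,0,255],[0,0,0,0.02,0,0,255],[0,0,0,0.02,0,0,255],[0,0,0,0.02,0,0,255],[0,0,0,0,0,0,255]]
  ]
}}

```text
clock: 15.48
ee_pos: [0.5046, -0.1194, 0.1202]
eef_rot: [0.699, -0.113, -0.697, -0.114]
force: [-0.3, -0.0, -1.4]
grip_width: -0.0002
```

```bash
python3 go.py 60 36 14
```

```text
t 15.48 tcp [ 0.5046 -0.1194  0.1202] tip in gutter mm [58.2 35.9 64.6] yaw of tool y -108.5 (want -108.3) xdown [ 0.002  0.001 -1.   ] force [-0.26 -0.05 -1.38] w -0.0002
tool shift mm [50.  -7.8  0.2]
```

Emit:
{"api": "jog_arm", "payload": {
  "rows": [
    [[0,0,0,0.015,-0.003,0,255],[0,0,0,0.015,-0.003,0,255],[0,0,0,0.012,-0.002,0,255],[0,0,0,0.006,0,0,255],[0,0,0,0,0,0,255]]
  ]
}}

```text
clock: 15.9
ee_pos: [0.5086, -0.113, 0.0743]
eef_rot: [0.7, -0.114, -0.696, -0.114]
force: [-0.4, -0.7, 0.4]
grip_width: 0.0001
```

```bash
python3 go.py 76 36 14
```

```text
t 15.90 tcp [ 0.5086 -0.113   0.0743] tip in gutter mm [59.9 34.  18.1] yaw of tool y -108.5 (want -108.3) xdown [ 0.005 -0.001 -1.   ] force [-0.4  -0.73  0.45] w 0.0001
tool shift mm [  2.1 -16.5   2.1]
```

Emit:
{"api": "jog_arm", "payload": {
  "rows": [
    [[0,0,0,0.001,-0.004,0.002,255],[0,0,0,0,-0.004,0,255],[0,0,0,0,-0.004,0,255],[0,0,0,0,-0.002,0,255],[0,0,0,0,-0.001,0,255],[0,0,0,0,-0.001,0,255],[0,0,0,0,-0.001,0,255],[0,0,0,0,0,0,255]]
  ]
}}

```text
clock: 16.57
ee_pos: [0.5146, -0.0949, 0.078]
eef_rot: [0.702, -0.114, -0.694, -0.114]
force: [-0.0, -0.8, -0.3]
grip_width: -0.0004
```

```bash
python3 go.py 81 36 14;python3 look.py q1 112 202
```

```text
t 16.57 tcp [ 0.5146 -0.0949  0.078 ] tip in gutter mm [79.3 33.8 19.5] yaw of tool y -108.5 (want -108.3) xdown [ 0.011 -0.002 -1.   ] force [-0.02 -0.81 -0.35] w -0.0004
tool shift mm [ 5.3 -2.4  2.2]
scene
112.0 tube x 114.6 z 22.2 yaw 1.55deg ends y [-66.6  29.3] 511
202.0 tube x 201.9 z 22.2 yaw -0.31deg ends y [-66.4  61. ] 809
top
112.0 few 0
202.0 tube x 207.7 z 21.0 yaw -9.77deg ends y [-61.2 -35.7] 73
```

Emit:
{"api": "jog_arm", "payload": {
  "rows": [
    [[0,0,0,0.001,-0.001,0,255],[0,0,0,0.001,-0.001,0,255],[0,0,0,0,0,0,255],[0,0,0,0,0,0,255]]
  ]
}}

```text
clock: 17.0
ee_pos: [0.5151, -0.0934, 0.0756]
eef_rot: [0.702, -0.114, -0.694, -0.114]
force: [0.5, -0.1, 0.6]
grip_width: 0.0002
```

```bash
python3 go.py 81 36 14;python3 look.py q2 112 202
```

```text
t 17.00 tcp [ 0.5151 -0.0934  0.0756] tip in gutter mm [80.5 33.9 16.9] yaw of tool y -108.5 (want -108.3) xdown [ 0.01  -0.002 -1.   ] force [ 0.54 -0.13  0.56] w 0.0002
tool shift mm [ 2.8 -0.8  2.1]
scene
112.0 tube x 115.1 z 22.2 yaw 0.31deg ends y [-66.4  27.3] 500
202.0 tube x 202.0 z 22.2 yaw -0.26deg ends y [-66.   61.2] 806
top
112.0 few 0
202.0 tube x 202.2 z 21.2 yaw -2.41deg ends y [-61.9 -36.6] 71
```

Nearly square now (0.3°). I back off slowly so it settles on the rib along its whole length.

Emit:
{"api": "jog_arm", "payload": {
  "rows": [
    [[0,0,0,0,0.001,0,255],[0,0,0,0,0.001,0,255],[0,0,0,0,0.001,0,255],[0,0,0,0,0.001,0,255],[0,0,0,0,0.001,0,255],[0,0,0,0,0.003,0,255],[0,0,0,0,0.006,0,255],[0,0,0,-0.005,0.005,0,255],[0,0,0,-0.015,0,0,255],[0,0,0,-0.03,0,0,255],[0,0,0,-0.03,0,0,255],[0,0,0,-0.02,0.04,0,255],[0,0,0,0,0.04,0,255],[0,0,0,0,0.04,0,255],[0,0,0,0,0.04,0,255],[0,0,0,0,0,0,255]]
  ]
}}

```text
clock: 18.43
ee_pos: [0.4541, -0.2693, 0.1824]
eef_rot: [0.703, -0.113, -0.694, -0.111]
force: [0.2, 1.6, -0.9]
grip_width: -0.0003
```

```bash
python3 go.py 60 36 14;python3 look.py q3 112 202
```

```text
t 18.43 tcp [ 0.4541 -0.2693  0.1824] tip in gutter mm [-91.3  36.5 145.6] yaw of tool y -108.2 (want -108.3) xdown [ 0.012 -0.006 -1.   ] force [ 0.24  1.57 -0.87] w -0.0003
tool shift mm [ 112.  -166.3    0.8]
scene
112.0 tube x 112.1 z 22.3 yaw 0.24deg ends y [-66.4  61.3] 885
202.0 tube x 201.9 z 22.2 yaw -0.18deg ends y [-66.   61.1] 809
top
112.0 few 0
202.0 few 0
```

Emit:
{"api": "jog_arm", "payload": {
  "rows": [
    [[0,0,0,-0.02,0.02,0,255],[0,0,0,-0.02,0.02,0,255],[0,0,0,-0.02,0.02,0,255],[0,0,0,0,0,0,255],[0,0,0,0,0,0,255],[0,0,0,0,0,0,255],[0,0,0,0,0,0,255],[0,0,0,0,0,0,255],[0,0,0,0,0,0,255],[0,0,0,0,0,0,255]]
  ]
}}

```text
clock: 19.37
ee_pos: [0.4372, -0.3178, 0.2411]
eef_rot: [0.702, -0.108, -0.696, -0.108]
force: [0.2, 0.4, -0.3]
grip_width: 0.0003
```

```bash
python3 look.py q4 112 202;python3 -c "
from h import *
A=np.load('pics/scene0.npz')['z_map'];c=np.load('pics/scene_q4.npz');B=c['z_map']
for n,(u,v) in dict(bell=(325,262),bowl=(216,176),box=(281,297)).items():
    s=np.s_[v-22:v+22,u-22:u+22];print(n,'changed px',int((abs(A[s]-B[s])>.01).sum()))
cv2.imwrite('pics/z.png',cv2.resize(c['pixels'][130:340,130:410,::-1],(800,600)))"
```

```text
scene
112.0 tube x 112.1 z 22.2 yaw 0.30deg ends y [-66.5  60.8] 873
202.0 tube x 202.0 z 22.3 yaw -0.37deg ends y [-66.4  61. ] 806
top
112.0 tube x 117.4 z 21.5 yaw 9.00deg ends y [37.7 67.9] 60
202.0 tube x 200.0 z 21.4 yaw 0.10deg ends y [-60.1  67.1] 652
bell changed px 18
bowl changed px 14
box changed px 16
```

View pics/z.png

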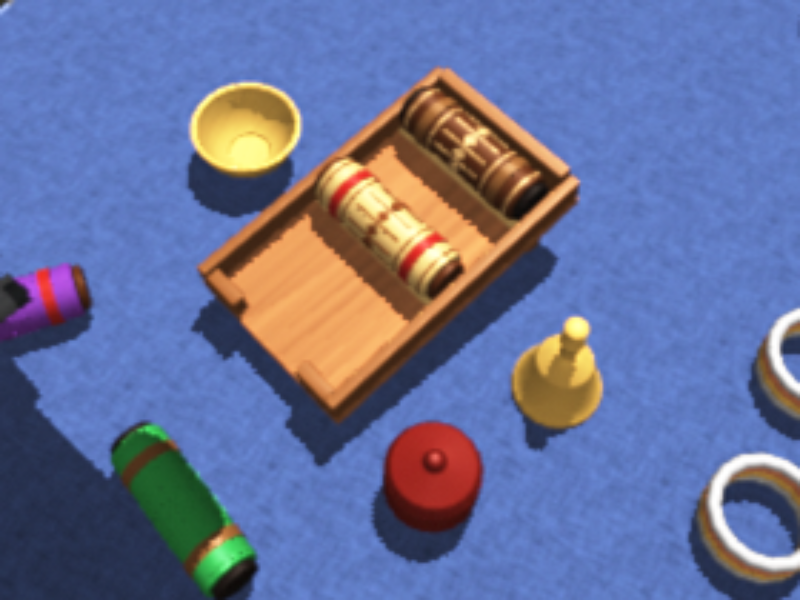

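The final view shows the dark tube at the stop (475,150) and the pale one over the lower rib (390,225). Both are square and at rest, and the bell, bowl and box have not moved.

```bash
python3 -c "
from cell import *
print(finish_job())"
```

```text
the job is handed in; nothing more can be done
None
```

Both tubes are one place higher and staying put, and I handed the job in at about 19.5 s. I rolled the dark tube over the upper rib and then the pale tube, through the thumb gap, over the lower rib, using closed fingertips from the downhill side.

- **Correction:** the pale tube first settled about 2° askew, so I gave its lagging end a small extra nudge and let it settle back on the rib.
- **Last checks (scene camera):** the dark tube's centre is at 202.0 mm and the pale tube's at 112.1 mm, against 202 and 112 expected. Both are square within 0.4° and did not move over the last second or so with the hand away. Depth changed by more than 1 cm in only 14–18 pixels around each of the bell, bowl and box, which I put down to noise at their edges.
- **Disagreement:** the top camera reads the dark tube about 2 mm lower (200.0 mm), an offset it showed from the start. Its reading of the pale tube (117 mm, 9°) came from only 60 pixels because the arm blocked the view, so I disregarded it.

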